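# Square the incense box into the corner of the acrylic tray

## Robot

A 6-joint arm with a two-finger parallel gripper is mounted at the origin on the work surface. World frame = base frame: x ahead of the robot, y to its left, z up, the work surface at z = 0. Lengths are in mm, angles in rad, forces in N, time in s.
With the tool pointing down it reaches from about 350 to 975 mm from the base axis. Payload 7.1 kg.
Tool frame: the origin (TCP) lies at the very end of the fingers, on their centre line; the grasp point (between the pads) lies 19 mm behind it; z points along the fingers, x is the direction in which the jaws open and shut, and the axes are right-handed (so a half turn about z gives the same grasp; the last joint's range is limited). The gripper opens to 88 mm and grips with 3 to 60 N. Pads are 20 mm wide; open, the fingers measure 115 mm over their backs; the gripper's body (75 mm by 178 mm) begins 61 mm behind the grasp point.
Start: joints at [1.084, 0.423, 1.63, -0, 1.089, -0.019], TCP at [281.795, 557.85, 222.675] pointing down, gripper open.
Joint ranges: [-3, 3], [-0.9, 2.11], [0.09, 2.58], [-1.31, 4.45], [0.11, 2.69], [-2.54, 2.54]. Speed limits (rad/s): [2.39, 2.39, 3.01, 3.14, 3.14, 3.14].

## Interface

Orientations are given as a rotation vector (axis times angle).
In Python, from workcell import ctrl gives the robot as it stands. The module is installed in compiled form; this text tells all that it offers.
- The arm moves only by the tool move_arm, never from a script. Its argument "motion" is a list of rows, each a list of 2 entries, a list of its own where there are three numbers: the shift along the tool's x, y, z normalised to -1 to 1, where 1 is 150 mm, then the turn, a rotation vector about the tool's x, y, z normalised to -1 to 1, where 1 is 60 degrees. In form: [[[x, y, z], [rx, ry, rz]], ...]. A call has exactly 5 rows; each row is the pose to reach, as a shift and turn from the pose commanded when the call began, along the tool's axes at that moment; what a row does not reach only later rows make up. A row lasts 1/8 s, in which the tool goes at most 62.5 mm and 10.7 degrees, less where a joint would pass 70% of its speed; a pose out of reach is approached as far as the arm can. A call with a number of a shift or a turn outside -1 to 1 is refused whole. A call with a gripper value outside its range is refused whole. "gripper" is the opening, from 0 (shut) to 1 (fully open), set as the call begins (left out, the last holds). The fingers move at their own pace and stop on an object; the grip force is fixed at half the most. Time passes only in rows, so rows that repeat a pose let the fingers close, or fill a call up. It gives the time, the measured TCP pose, the force and the opening at its end, in the units of the state.
- ctrl.get_obs(): the state, without advancing time (a new reading comes with each control period).
- ctrl.get_image(name): name is "scene" or "top" or "wrist"; returns a dict with "pixels" (384x512x3 uint8, red, green, blue), "camera_matrix" (3x3 intrinsics, pixels), "R" (3x3) and "t" (3): a world point X has camera coordinates R X + t; the wrist camera has in their place "mount" (4x4, takes a point from camera to tool coordinates, whose origin is the TCP and whose axes are the tool frame's). Camera axes: x right, y down, z forward; pixel columns grow to the right and rows downward; lengths in mm; the calibration is good to about 2 mm. A picture is of the moment at which its call begins: read the wrist's pose just before it. There is no depth.
- ctrl.close_job(): hands the job in, once; it reports no verdict.
Trained networks look in the newest picture that a camera, given by its name, has taken for a name from the list of things; names that differ only in an ending like _2 or _b are one class to them, and where a whole thing is asked for, a point or a joint stands for the part that bears it (a point fixed in the world has none). Each returns a list of dicts, best first, with "p" (0 to 1); they miss things now and then, are a little off and sometimes report something else, mostly with a low value. They report only what shows in the picture. A call takes as long as a camera call. They do not tell look-alikes from the thing itself.
- ctrl.boxes_of(camera, name): "location" ([x, y, z] in mm, in world coordinates, good to about 4 mm: the middle of the surface that is visible of it).
- ctrl.regions_of(camera, name): "mask" (384x512 bool, what is visible of it).
- ctrl.pinpoint(camera, name): "location" ([x, y, z] in mm, in world coordinates, good to about 4 mm: a listed point, or the origin of a listed thing).
The state is a dict: "t": time; "qpos": joint angles; "qvel": joint speeds; "joint_torque": joint torques, N m; "ee_pos": TCP position; "orientation": TCP orientation; "ft_force": force on the tool from outside, world axes, zero at the start; "moment": the same for the moment, N m; "width": finger opening in mm.
Only numpy, scipy, OpenCV 4.12 (cv2) and the standard library are available. Lean on these libraries where they do the work, as an engineer would, in place of code of your own. Each camera call takes 0.05 s, during which the arm holds its last target.

## Task

The walnut incense box has been left crooked at the open front of the top acrylic tray. Push it fully home into the back left corner of that top tray (left as you face the open front, the side away from the remote), so that it sits flat and square with its back flush against the back wall and its left end flush against the left wall. Leave the remote and everything else on the shelf undisturbed.

Things in the scene. Friction and masses are not known exactly. Their poses are not given: they have to be found in the camera images.
- tray: Three-tier stacking tray of clear 4 mm acrylic, 204 deep (x) x 318 wide (y) x 166 mm high; stands firmly, does not move. Origin on the shelf top (z=0) under the centre of the top tier's inner floor. +x to the back wall, +y to the left wall as seen facing the open front, which faces -x, roughly the robot. Only the top tier matters; the lower ones hold papers and cases.
- tray_corner (a point): Inner back left corner of the top tier: back wall's inner face, left wall's inner face and floor surface meet here (tray frame x +100, y +155, z +120 mm; axes as the tray's). Inner floor: 200 mm from here to the open front edge (no lip), 310 mm to the right wall. Back and side walls rise 46 mm above the floor (to z = 166 mm).
- incense_box: Closed dark walnut box, smooth upright sides, 100 (x) x 150 (y) x 42 mm high, about 0.35 kg, flush brass ring in the lid. Loose, slides when pushed; too wide to grip. Origin: centre of its underside. Its +x face belongs against the tray's back wall, its +y end against the left wall. Starts on the top tier's floor within 0.25 rad of the tray's directions, front edge near or over the open front.
- box_bl (a point): The box's back left upright edge, at half its height (box frame x +50, y +75, z +21 mm).
- box_br (a point): The box's back right upright edge, at half its height (box frame x +50, y -75, z +21 mm).
- box_fl (a point): The box's front left upright edge, at half its height (box frame x -50, y +75, z +21 mm).
- remote: Black television remote with grey keys, 170 mm (x) x 44 mm (y) x 18 mm, 0.11 kg, loose, lying on the top tier's floor along the right wall. Origin: centre of its underside, x along its length. At least 50 mm of floor is free between it and the incense box at the start. To be left where it is.
- fidget_cube: Red plastic fidget cube, 34 mm, loose on the shelf beside the tray. Origin: centre of its underside. Bystander.
- incense_dish: White ceramic incense dish, 104 mm across and 18 mm high, with one thin incense stick standing up to 128 mm, loose on the shelf beside the tray. Origin: centre of its underside. Bystander.
- coaster_a: Silver aluminium coaster, 96 mm across, 6 mm thick, loose on the shelf beside the tray. Origin: centre of its underside. Bystander.
- coaster_b: A second, identical coaster. Bystander.
- phone_stand: Near-black hard silicone phone stand, 90 x 70 mm base, about 112 mm high, loose on the shelf. Origin: centre of its underside. Bystander.
Not all that is in view belongs to the job. What is meant by the incense_box is not turquoise, and is the smaller of those in its own colour.

How it is judged (in metres and radians):
At the end, for the whole second after the job is handed in: The incense box lies flat and right way up on the top tier's floor, at rest, in its back left corner: both ends of its back face within 4 mm of the back wall and both ends of its left face within 4 mm of the left wall; the remote is within 20 mm of where it lay (x of box_bl in the frame of tray_corner between -0.004 and 0.003 m and x of box_br in the frame of tray_corner above -0.004 m and y of box_bl in the frame of tray_corner between -0.004 and 0.003 m and y of box_fl in the frame of tray_corner above -0.004 m and z of incense_box in the frame of tray_corner between -0.003 and 0.004 m and angle between incense_box's own z axis and vertical below 0.04 rad and linear speed of incense_box below 0.01 m/s and distance of remote from where it was at the start of the episode below 0.02 m); the robot touches nothing.
It fails at once if the remote is pushed more than 20 mm from where it lay (distance of remote from where it was at the start of the episode above 0.02 m).
It fails at once if a bystander on the shelf (fidget cube, incense dish, coaster, phone stand) is moved more than 20 mm (distance of any of fidget_cube, incense_dish, coaster_a, coaster_b, phone_stand from where it was at the start of the episode above 0.02 m).
It also fails if it takes over 51 s, if anything falls off the work surface, if the arm or the gripper's body presses on something with over 40 N, if the wrist force passes 120 N, or if a joint passes its speed limit or range.

## Working session

There is one attempt and no reset: what is moved stays moved. The work goes in short steps, Python scripts to look and compute and a tool call to move; the robot and the scene stay as the last step left them, time stands still between calls to the robot, and variables do not carry over. Pictures are saved under pics/ and viewed, and the job is handed in when it is done.

Besides the shell and the picture viewer there is one more tool, called in YAML: its name, and indented under it one key for each argument. move_arm: Moves the arm, as the interface text tells. Its arguments: {"type":"object","properties":{"motion":{"type":"array","items":{"type":"array"}},"gripper":{"type":"number"}},"required":["motion"]}

```bash
mkdir -p pics
cat > h.py <<'E'
from workcell import ctrl
import numpy as np, cv2
def save(name,im): cv2.imwrite('pics/'+name+'.png',im[:,:,::-1])
E
python3 - <<'E'
from h import *
np.set_printoptions(precision=1,suppress=True)
o=ctrl.get_obs();print({k:np.round(v,3) for k,v in o.items()})
for c in ["scene","top"]:
    d=ctrl.get_image(c);save(c+'0',d["pixels"])
    print(c,d["camera_matrix"].tolist(),np.round(d["R"],4).tolist(),d["t"])
    for n in ["tray_corner","incense_box","box_bl","box_br","box_fl","remote","tray"]:
        print(c,n,[(np.round(r["location"],0),round(r["p"],2)) for r in ctrl.pinpoint(c,n)][:4])
print(ctrl.get_obs()["t"])
E
```

```text
{'t': np.float64(0.0), 'qpos': array([ 1.1,  0.4,  1.6, -0. ,  1.1, -0. ]), 'qvel': array([ 0., -0., -0., -0.,  0., -0.]), 'joint_torque': array([  0. , -54.5, -27.4,   0.1,   0. ,  -0. ]), 'ee_pos': array([281.5, 557.4, 221.9]), 'orientation': array([ 2.7,  1.6, -0. ]), 'ft_force': array([0.7, 0. , 0.1]), 'moment': array([-0.1, -0. , -0. ]), 'width': np.float64(87.684)}
scene [[385.4905476449118, 0.0, 245.3480137002311], [0.0, 385.4905476449118, 186.81040906732898], [0.0, 0.0, 1.0]] [[-0.8724, 0.4885, 0.0173], [0.3433, 0.6375, -0.6897], [-0.348, -0.5958, -0.7239]] [ 419.3 -181.3 1301. ]
scene tray_corner [(array([757.,  86., 122.]), 0.97)]
scene incense_box [(array([339., 252.,  -2.]), 0.93), (array([591.,  28., 120.]), 0.78), (array([355., -80.,   1.]), 0.63), (array([ 580., -159.,  123.]), 0.15)]
scene box_bl [(array([662.,  88., 140.]), 0.86), (array([436., -35.,  19.]), 0.66), (array([424., 350.,  32.]), 0.63)]
scene box_br [(array([395., 136.,  28.]), 0.79), (array([ 367., -167.,   24.]), 0.78), (array([627., -53., 143.]), 0.63)]
scene box_fl [(array([283., 366.,  30.]), 0.88),
[... 415 characters left out ...]
70. ]
top tray_corner [(array([757.,  86., 119.]), 0.95)]
top incense_box [(array([593.,  26., 125.]), 0.75), (array([354., -74.,  -6.]), 0.6), (array([337., 253.,   4.]), 0.59)]
top box_bl [(array([665.,  87., 137.]), 0.98), (array([425., 347.,  32.]), 0.96), (array([431., -36.,  18.]), 0.91), (array([ 485., -251.,    0.]), 0.65)]
top box_br [(array([626., -58., 140.]), 0.78), (array([391., 135.,  31.]), 0.72), (array([663.,  92., 136.]), 0.59), (array([561., 112., 140.]), 0.59)]
top box_fl [(array([339.,  12.,  22.]), 0.75), (array([288., 370.,  30.]), 0.67), (array([560., 109., 141.]), 0.64)]
top remote [(array([ 583., -156.,  115.]), 0.8)]
top tray [(array([618., -37.,   1.]), 0.79)]
0.8
```

View pics/scene0.png

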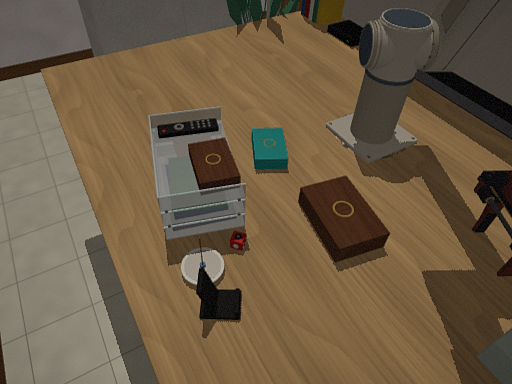

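View pics/top0.png

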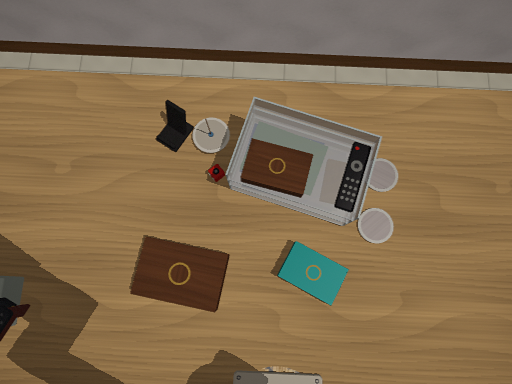

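Candidates: the walnut box in the tray (top 277,166), the large walnut box on the table (180,273) and the turquoise box (313,272). By the description, it's the smaller walnut one, in the tray. I'll check that in a close crop.

Run:
```python
from h import *
im=cv2.imread('pics/top0.png')[85:235,205:405]
cv2.imwrite('pics/crop0.png',cv2.resize(im,None,fx=4,fy=4,interpolation=cv2.INTER_CUBIC))
```

```text
(no output)
```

View pics/crop0.png

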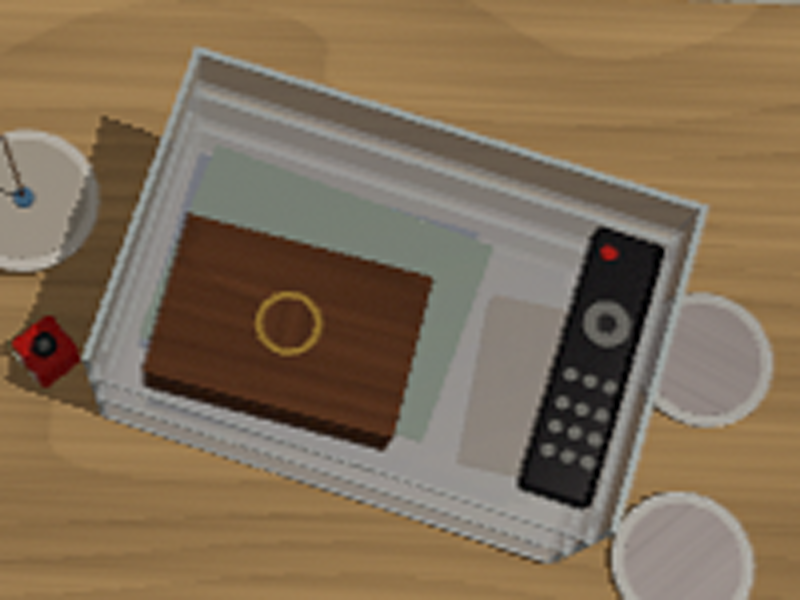

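The crop shows the small walnut box with its brass ring at crop (288,323), the remote at (600,370) and a free gap between them. Next I fit the tray and box poses from the corner pixels.

```bash
cat >> h.py <<'E'
def ray(d,uv,z):
    K,R,t=map(np.array,(d["camera_matrix"],d["R"],d["t"]))
    c=-R.T@t; v=R.T@np.linalg.inv(K)@np.array([*uv,1.]); s=(z-c[2])/v[2]; return c+s*v
from scipy.optimize import least_squares
def fit(P,Q):
    # planar pose: world P = R(yaw) Q + t
    P=np.array(P)[:,:2];Q=np.array(Q,float)
    f=lambda p:((np.c_[np.cos(p[2])*Q[:,0]-np.sin(p[2])*Q[:,1],np.sin(p[2])*Q[:,0]+np.cos(p[2])*Q[:,1]]+p[:2]-P).ravel())
    r=least_squares(f,[600,0,-.28]);return r.x,np.round(r.fun,1)
def tray_of(p,T):
    d=np.array(p[:2])-T[:2];c,s=np.cos(T[2]),np.sin(T[2]);return np.array([c*d[0]+s*d[1],-s*d[0]+c*d[1]])
def world_of(q,T):
    c,s=np.cos(T[2]),np.sin(T[2]);return np.array([c*q[0]-s*q[1],s*q[0]+c*q[1]])+T[:2]
E
python3 - <<'E'
from h import *
d=ctrl.get_image("top")
px=lambda u,v:(u/4-0.375+205,v/4-0.375+85)
P=[ray(d,px(197,51),166),ray(d,px(706,208),166),ray(d,px(86,360),166)]
T,r=fit(P,[(102,157),(102,-157),(-102+2,157)]);print("tray",np.round(T,3),r)
P=[ray(d,px(189,213),162),ray(d,px(433,277),162),ray(d,px(146,374),162),ray(d,px(394,435),162)]
B,r=fit(P,[(50,75),(50,-75),(-50,75),(-50,-75)]);print("box",np.round(B,3),r)
print("box in tray",tray_of(B,T),B[2]-T[2])
# tray corner from networks
print(tray_of((757,86),T),tray_of((583,-156),T))
o=ctrl.get_obs();print(o["ee_pos"],o["orientation"],tray_of(o["ee_pos"],T))
from scipy.spatial.transform import Rotation as Ro
R=Ro.from_rotvec(o["orientation"]).as_matrix();print(np.round(R,3))
E
```

```text
tray [ 6.17917e+02 -3.60590e+01 -2.75000e-01] [ 0.2 -0.5  0.1  0.5 -0.3 -0.1]
box [ 5.92752e+02  2.59530e+01 -2.11000e-01] [-0.1  1.1  1.1 -1.5  0.6  2.  -1.6 -1.6]
box in tray [-41.06379043  52.84407831] 0.06440379799340964
[100.69637608 155.25073029] [  -1.02242591 -124.91580112]
[281.81893801 557.84586228 222.70331258] [-2.67583387e+00 -1.64601838e+00 -4.28482375e-05] [-484.79159218  480.27288099]
[[ 0.451  0.893  0.   ]
 [ 0.893 -0.451  0.   ]
 [ 0.    -0.    -1.   ]]
```

move_arm:
  motion:
    - [[-0.15,0.15,0],[0,0,-0.05]]
    - [[-0.4,0.4,0],[0,0,-0.1]]
    - [[-0.65,0.7,0],[0,0,-0.15]]
    - [[-0.85,0.9,0],[0,0,-0.184]]
    - [[-0.95,1.0,0],[0,0,-0.184]]
  gripper: 1

```text
t: 1.48
ee_pos: [351.9, 361.4, 222.9]
orientation: [-2.507, -1.893, -0.0]
ft_force: [0.1, 0.6, 0.1]
width: 88.1
```

```bash
cat > st.py <<'E'
from h import *
from scipy.spatial.transform import Rotation as Ro
T=np.array([617.92,-36.06,-0.275])
o=ctrl.get_obs();R=Ro.from_rotvec(o["orientation"]).as_matrix()
p=tray_of(o["ee_pos"],T)
print("t",round(o["t"],2),"tray xy",p.round(1),"z",round(o["ee_pos"][2],1),"toolx err",round(np.arctan2(R[1,0],R[0,0])-(np.pi/2+T[2]),4),"tilt",np.round(R[:,2],3))
f=np.array(o["ft_force"]);print("F tray",tray_of(f[:2],np.array([0,0,T[2]])).round(1),f[2].round(1),"w",o["width"])
E
python3 st.py
```

```text
t 1.48 tray xy [-364.   310.2] z 222.9 toolx err -0.002 tilt [ 0.  0. -1.]
F tray [-0.   0.6] 0.1 w 88.0974044648474
```

move_arm:
  motion:
    - [[-0.2,0.15,0],[0,0,0]]
    - [[-0.45,0.35,0],[0,0,0]]
    - [[-0.7,0.55,0],[0,0,0]]
    - [[-0.9,0.65,0],[0,0,0]]
    - [[-1.0,0.66,0],[0,0,0]]

```text
t: 2.1
ee_pos: [406.5, 191.0, 222.8]
orientation: [-2.507, -1.893, -0.001]
ft_force: [0.1, 0.6, 0.0]
width: 87.7
```

move_arm:
  motion:
    - [[-0.2,0.15,0],[0,0,0]]
    - [[-0.4,0.3,0.1],[0,0,0]]
    - [[-0.6,0.45,0.3],[0,0,0]]
    - [[-0.7,0.55,0.45],[0,0,0]]
    - [[-0.7,0.6,0.55],[0,0,0]]

```text
t: 2.72
ee_pos: [464.2, 66.2, 139.3]
orientation: [-2.506, -1.893, 0.001]
ft_force: [-0.1, -0.3, -0.6]
width: 87.7
```

```bash
python3 st.py; python3 -c "
from h import *
save('top1',ctrl.get_image('top')['pixels']);save('w1',ctrl.get_image('wrist')['pixels'])"
```

```text
t 2.73 tray xy [-175.7   56.6] z 139.3 toolx err -0.0017 tilt [-0.001  0.    -1.   ]
F tray [-0.  -0.3] -0.6 w 87.72608498280027
```

View pics/top1.png

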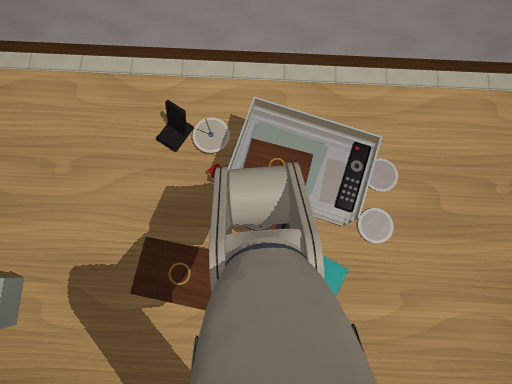

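View pics/w1.png

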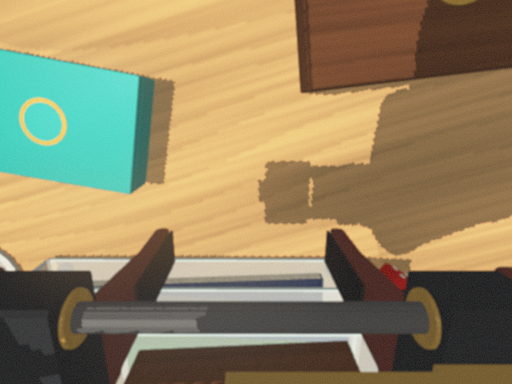

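move_arm:
  motion:
    - [[0,0.1,0.06],[0,0,0]]
    - [[0,0.2,0.06],[0,0,0]]
    - [[0,0.3,0.06],[0,0,0]]
    - [[0,0.38,0.06],[0,0,0]]
    - [[0,0.42,0.06],[0,0,0]]

```text
t: 3.45
ee_pos: [525.7, 48.9, 131.4]
orientation: [2.505, 1.895, 0.001]
ft_force: [-0.7, 0.4, 0.1]
width: 87.8
```

```bash
python3 st.py
```

```text
t 3.45 tray xy [-111.8   56.7] z 131.4 toolx err -0.0005 tilt [ 0.001  0.    -1.   ]
F tray [-0.8  0.2] 0.1 w 87.79363887101786
```

move_arm:
  motion:
    - [[0,0.06,0],[0,0,0]]
    - [[0,0.12,0],[0,0,0]]
    - [[0,0.18,0],[0,0,0]]
    - [[0,0.24,0],[0,0,0]]
    - [[0,0.3,0],[0,0,0]]

```text
t: 4.08
ee_pos: [568.4, 36.7, 131.1]
orientation: [-2.505, -1.896, 0.0]
ft_force: [-2.2, 0.9, 1.0]
width: 87.6
```

```bash
python3 st.py; python3 -c "
from h import *
save('s2',ctrl.get_image('scene')['pixels'][90:260,130:290].repeat(4,0).repeat(4,1)[:600])"
```

```text
t 4.08 tray xy [-67.4  56.6] z 131.1 toolx err -0.0001 tilt [-0. -0. -1.]
F tray [-2.4  0.3] 1.0 w 87.5969616368279
```

View pics/s2.png

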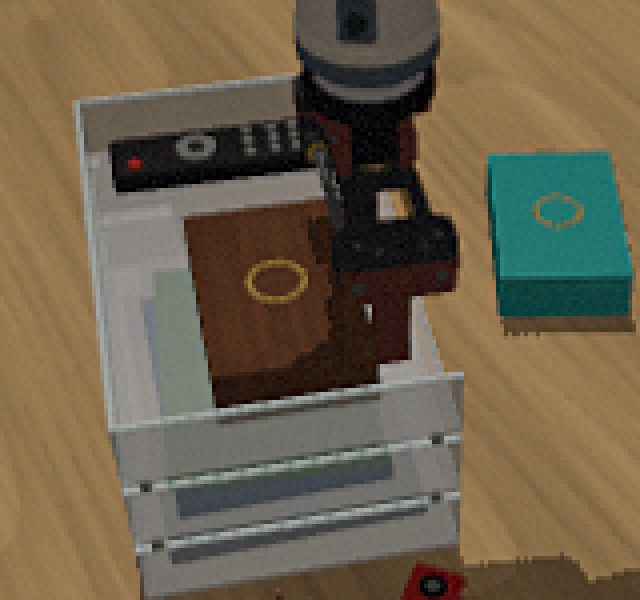

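The fingers are square on the box's front face and the box is moving straight back at about 2.4 N. The remote hasn't been touched, so I carry on.

move_arm:
  motion:
    - [[0,0.07,0],[0,0,0]]
    - [[0,0.15,0],[0,0,0]]
    - [[0,0.22,0],[0,0,0]]
    - [[0,0.29,0],[0,0,0]]
    - [[0,0.34,0],[0,0,0]]

```text
t: 4.75
ee_pos: [617.7, 22.9, 131.2]
orientation: [-2.505, -1.896, 0.0]
ft_force: [-1.7, 2.0, 2.1]
width: 88.2
```

```bash
python3 st.py
```

```text
t 4.75 tray xy [-16.2  56.7] z 131.2 toolx err -0.0003 tilt [-0.  0. -1.]
F tray [-2.2  1.5] 2.1 w 88.1811320117487
```

move_arm:
  motion:
    - [[0,0.01,0],[0,0,0]]
    - [[0,0.02,0],[0,0,0]]
    - [[0,0.03,0],[0,0,0]]
    - [[0,0.04,0],[0,0,0]]
    - [[0,0.05,0],[0,0,0]]

```text
t: 5.38
ee_pos: [623.0, 21.4, 131.2]
orientation: [-2.503, -1.894, 0.003]
ft_force: [-10.2, 4.3, 7.9]
width: 87.7
```

```bash
python3 st.py
```

```text
t 5.38 tray xy [-10.7  56.7] z 131.2 toolx err -0.0003 tilt [-0.003  0.001 -1.   ]
F tray [-11.    1.3] 7.9 w 87.69811213677562
```

The back is in contact: 11 N at TCP x = -10.7, against -10 expected. Now I retreat, shut the fingers and go round to the right end of the box.

move_arm:
  motion:
    - [[0,-0.1,0],[0,0,0]]
    - [[0,-0.25,0],[0,0,0]]
    - [[0,-0.4,0],[0,0,0]]
    - [[0,-0.5,0],[0,0,0]]
    - [[0,-0.5,0],[0,0,0]]
  gripper: 0

```text
t: 6.0
ee_pos: [551.4, 41.6, 131.4]
orientation: [2.504, 1.896, 0.0]
ft_force: [0.1, -0.1, 0.0]
width: 41.6
```

move_arm:
  motion:
    - [[-0.15,0,0],[0,0,0]]
    - [[-0.35,0,0],[0,0,0]]
    - [[-0.55,0,0],[0,0,0]]
    - [[-0.7,0,0],[0,0,0]]
    - [[-0.75,0,0],[0,0,0]]

```text
t: 6.62
ee_pos: [522.2, -68.1, 131.4]
orientation: [2.506, 1.893, 0.001]
ft_force: [0.1, -0.6, -0.2]
width: 0.3
```

```bash
python3 st.py; python3 -c "
from h import *
save('s3',ctrl.get_image('scene')['pixels'][90:240,130:290].repeat(4,0).repeat(4,1)[:600])"
```

```text
t 6.62 tray xy [-83.4 -56.9] z 131.4 toolx err -0.0017 tilt [ 0.001 -0.    -1.   ]
F tray [ 0.3 -0.5] -0.2 w 0.3313732695849337
```

View pics/s3.png

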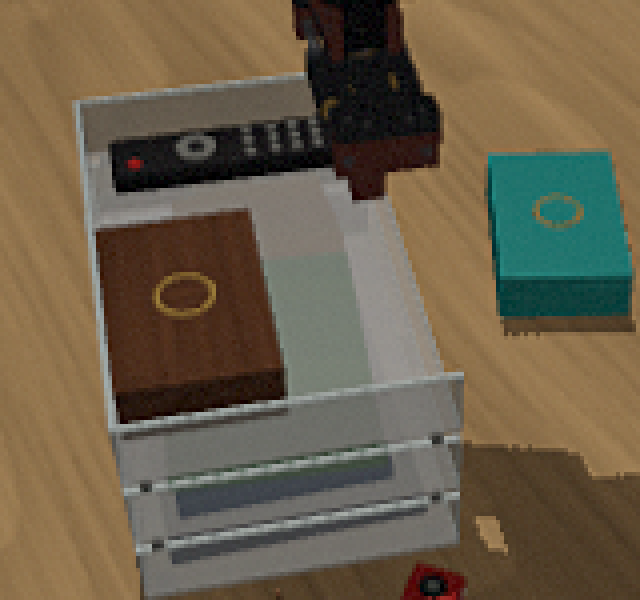

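The box is against the back wall with a gap at its left. The shut fingers clear both the box and the remote, so I move alongside its right end.

move_arm:
  motion:
    - [[0,0.2,0],[0,0,0]]
    - [[0,0.45,0],[0,0,0]]
    - [[0,0.7,0],[0,0,0]]
    - [[0,0.85,0],[0,0,0]]
    - [[0,0.89,0],[0,0,0]]

```text
t: 7.3
ee_pos: [651.5, -102.7, 131.0]
orientation: [2.504, 1.896, 0.001]
ft_force: [-1.3, -0.7, -0.4]
width: 0.4
```

move_arm:
  motion:
    - [[0.05,0,0],[0,0,0]]
    - [[0.1,0,0],[0,0,0]]
    - [[0.15,0,0],[0,0,0]]
    - [[0.2,0,0],[0,0,0]]
    - [[0.25,0,0],[0,0,0]]

```text
t: 7.92
ee_pos: [659.6, -66.8, 131.2]
orientation: [-2.505, -1.896, 0.002]
ft_force: [-5.1, -3.7, 3.1]
width: 0.4
```

```bash
python3 st.py; python3 -c "
from h import *
save('s4',ctrl.get_image('scene')['pixels'][90:240,130:290].repeat(4,0).repeat(4,1)[:600])"
```

```text
t 7.92 tray xy [ 48.5 -18.3] z 131.2 toolx err 0.0001 tilt [-0.001 -0.001 -1.   ]
F tray [-3.9 -5. ] 3.1 w 0.41859012822162056
```

View pics/s4.png

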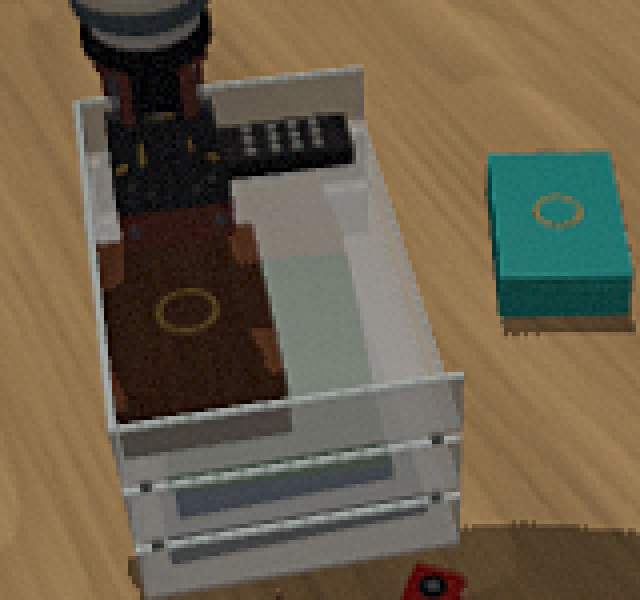

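move_arm:
  motion:
    - [[0.015,0,0],[0,0,0]]
    - [[0.03,0,0],[0,0,0]]
    - [[0.045,0,0],[0,0,0]]
    - [[0.06,0,0],[0,0,0]]
    - [[0.06,0,0],[0,0,0]]

```text
t: 8.6
ee_pos: [662.3, -58.6, 131.1]
orientation: [-2.505, -1.895, 0.001]
ft_force: [-3.8, -2.4, 2.0]
width: 0.5
```

```bash
python3 st.py
```

```text
t 8.6 tray xy [48.9 -9.6] z 131.1 toolx err -0.0003 tilt [-0.001 -0.    -1.   ]
F tray [-2.9 -3.4] 2.0 w 0.4880993867455823
```

move_arm:
  motion:
    - [[0.005,0,0],[0,0,0]]
    - [[0.01,0,0],[0,0,0]]
    - [[0.015,0,0],[0,0,0]]
    - [[0.02,0,0],[0,0,0]]
    - [[0.02,0,0],[0,0,0]]

```text
t: 9.22
ee_pos: [663.2, -55.8, 131.2]
orientation: [-2.505, -1.895, 0.001]
ft_force: [-3.5, -3.1, 1.9]
width: 0.5
```

```bash
python3 st.py
```

```text
t 9.22 tray xy [48.9 -6.7] z 131.2 toolx err -0.0003 tilt [-0.001 -0.    -1.   ]
F tray [-2.6 -3.9] 1.9 w 0.5042188177144404
```

move_arm:
  motion:
    - [[0.005,0,0],[0,0,0]]
    - [[0.01,0,0],[0,0,0]]
    - [[0.015,0,0],[0,0,0]]
    - [[0.02,0,0],[0,0,0]]
    - [[0.02,0,0],[0,0,0]]

```text
t: 9.85
ee_pos: [663.9, -53.2, 131.2]
orientation: [2.505, 1.896, -0.002]
ft_force: [-4.1, -4.3, 3.1]
width: 0.1
```

```bash
python3 st.py; python3 -c "
from h import *
save('s5',ctrl.get_image('scene')['pixels'][90:240,130:290].repeat(4,0).repeat(4,1)[:600])"
```

```text
t 9.85 tray xy [48.9 -4. ] z 131.2 toolx err -0.0003 tilt [-0.001 -0.001 -1.   ]
F tray [-2.8 -5.2] 3.1 w 0.08794179906865339
```

View pics/s5.png

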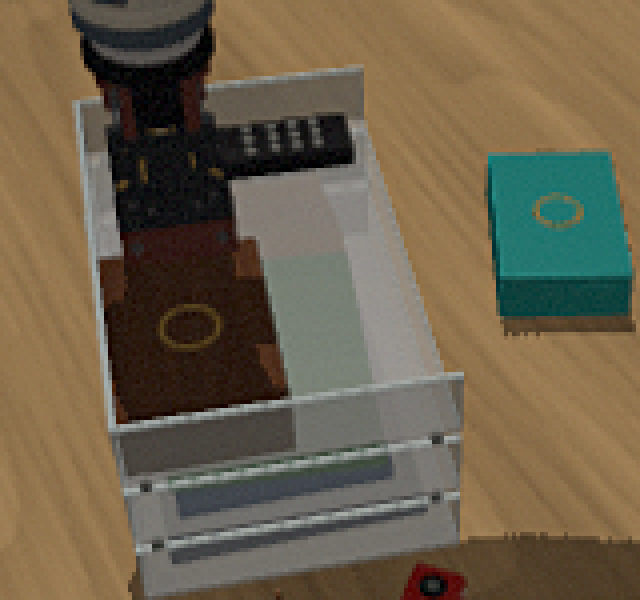

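move_arm:
  motion:
    - [[0.005,0,0],[0,0,0]]
    - [[0.01,0,0],[0,0,0]]
    - [[0.015,0,0],[0,0,0]]
    - [[0.02,0,0],[0,0,0]]
    - [[0.02,0,0],[0,0,0]]

```text
t: 10.52
ee_pos: [663.8, -53.1, 131.2]
orientation: [2.504, 1.895, -0.007]
ft_force: [-7.7, -16.2, 4.6]
width: 0.8
```

```bash
python3 st.py
```

```text
t 10.53 tray xy [48.8 -3.9] z 131.2 toolx err -0.0003 tilt [-0.002 -0.004 -1.   ]
F tray [ -3.1 -17.7] 4.6 w 0.7501517995132028
```

The left end met the wall: force jumped to 17.7 N with no further travel. I withdraw and look.

move_arm:
  motion:
    - [[-0.08,0,0],[0,0,0]]
    - [[-0.18,0,0],[0,0,0]]
    - [[-0.27,0,0],[0,0,0]]
    - [[-0.33,0,0],[0,0,0]]
    - [[-0.33,0,0],[0,0,0]]

```text
t: 11.15
ee_pos: [651.5, -98.0, 131.2]
orientation: [-2.506, -1.894, -0.0]
ft_force: [0.1, -0.4, -0.4]
width: 0.2
```

move_arm:
  motion:
    - [[0,-0.2,0],[0,0,0]]
    - [[0,-0.45,0],[0,0,0]]
    - [[0,-0.7,0],[0,0,0]]
    - [[0,-0.9,0],[0,0,0]]
    - [[0,-1,0],[0,0,0]]
  gripper: 0.9

```text
t: 11.78
ee_pos: [506.1, -56.0, 131.3]
orientation: [-2.504, -1.896, 0.0]
ft_force: [0.6, -0.5, 0.2]
width: 46.9
```

```bash
python3 st.py; python3 -c "
from h import *
d=ctrl.get_image('scene');save('s6',cv2.resize(d['pixels'][100:220,140:300],None,fx=5,fy=5,interpolation=cv2.INTER_CUBIC))
d=ctrl.get_image('top');save('t6',cv2.resize(d['pixels'][85:205,225:385],None,fx=5,fy=5,interpolation=cv2.INTER_CUBIC))"
```

```text
t 11.78 tray xy [-102.2  -49.5] z 131.3 toolx err 0.0004 tilt [-0.  0. -1.]
F tray [ 0.7 -0.3] 0.2 w 46.8925690408877
```

View pics/s6.png

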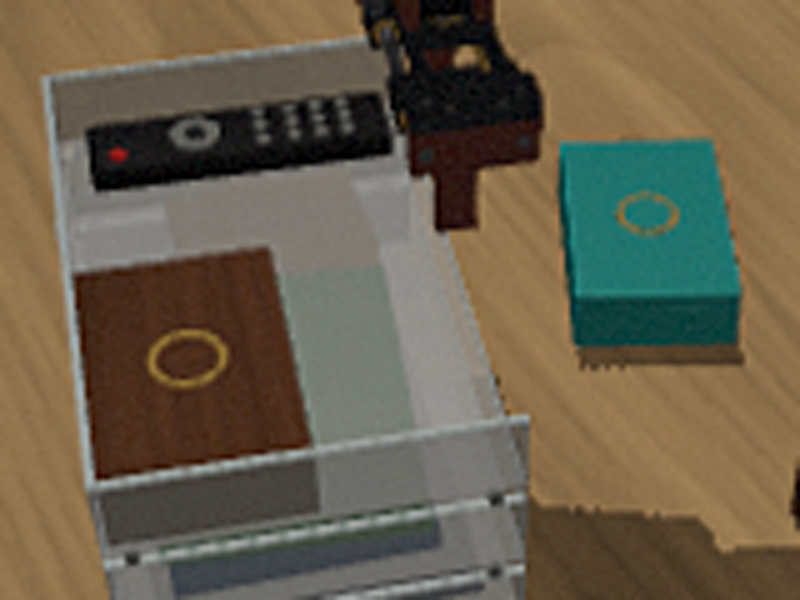

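View pics/t6.png

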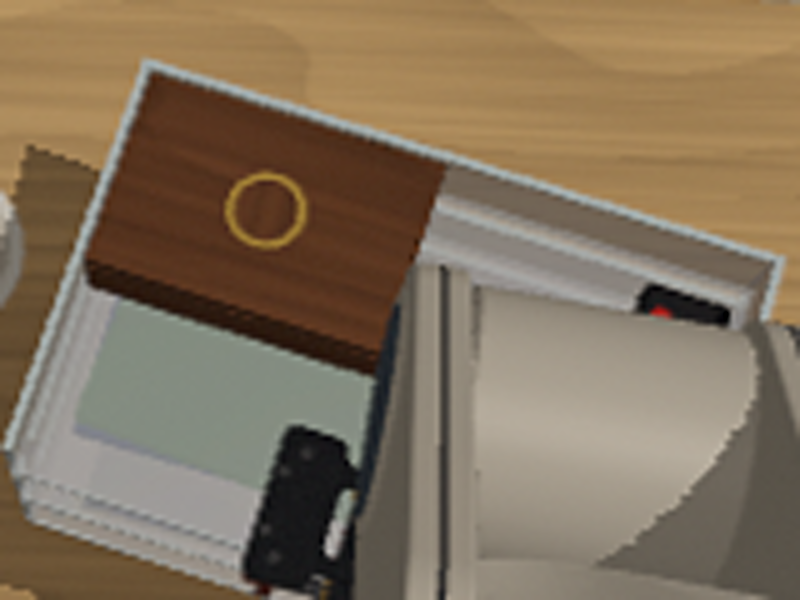

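It looks flush in both views (in the top crop, back edge (150,65)–(445,165) and left edge (145,70)–(90,265) lie along the walls). I'll press once more from the front to seat and check it.

move_arm:
  motion:
    - [[0.2,0,0],[0,0,0]]
    - [[0.45,0,0],[0,0,0]]
    - [[0.65,0,0],[0,0,0]]
    - [[0.8,0,0],[0,0,0]]
    - [[0.85,0,0],[0,0,0]]

```text
t: 12.5
ee_pos: [543.6, 67.2, 131.3]
orientation: [2.503, 1.897, 0.002]
ft_force: [0.5, -0.3, -0.3]
width: 79.2
```

move_arm:
  motion:
    - [[0,0.15,0],[0,0,0]]
    - [[0,0.3,0],[0,0,0]]
    - [[0,0.45,0],[0,0,0]]
    - [[0,0.54,0],[0,0,0]]
    - [[0,0.57,0],[0,0,0]]

```text
t: 13.12
ee_pos: [624.8, 42.3, 131.0]
orientation: [2.506, 1.895, 0.0]
ft_force: [-0.4, 0.0, -0.5]
width: 78.9
```

```bash
python3 st.py
```

```text
t 13.12 tray xy [-14.6  77.3] z 131.0 toolx err -0.0008 tilt [ 0. -0. -1.]
F tray [-0.3 -0.1] -0.5 w 78.94810605743193
```

move_arm:
  motion:
    - [[0,0.01,0],[0,0,0]]
    - [[0,0.02,0],[0,0,0]]
    - [[0,0.03,0],[0,0,0]]
    - [[0,0.04,0],[0,0,0]]
    - [[0,0.045,0],[0,0,0]]

```text
t: 13.75
ee_pos: [628.8, 41.6, 131.2]
orientation: [-2.503, -1.893, 0.004]
ft_force: [-8.4, 3.6, 7.1]
width: 79.3
```

```bash
python3 st.py
```

```text
t 13.75 tray xy [-10.6  77.7] z 131.2 toolx err -0.0008 tilt [-0.004  0.001 -1.   ]
F tray [-9.   1.2] 7.1 w 79.26297526631244
```

Contact came at the same place, -10.6. I withdraw clear and check.

move_arm:
  motion:
    - [[0,-0.1,0],[0,0,0]]
    - [[0,-0.3,0],[0,0,0]]
    - [[0,-0.55,0],[0,0,0]]
    - [[0,-0.8,0],[0,0,0]]
    - [[0,-1,0],[0,0,0]]

```text
t: 14.38
ee_pos: [484.3, 82.1, 131.2]
orientation: [2.505, 1.896, 0.0]
ft_force: [-0.7, 0.4, -0.9]
width: 79.1
```

move_arm:
  motion:
    - [[0.1,-0.1,-0.15],[0,0,0]]
    - [[0.3,-0.2,-0.35],[0,0,0]]
    - [[0.55,-0.3,-0.6],[0,0,0]]
    - [[0.8,-0.4,-0.7],[0,0,0]]
    - [[1,-0.5,-0.7],[0,0,0]]

```text
t: 15.0
ee_pos: [455.1, 248.3, 237.9]
orientation: [2.504, 1.896, 0.006]
ft_force: [0.0, -0.3, -1.0]
width: 79.1
```

move_arm:
  motion:
    - [[0.15,-0.1,0],[0,0,0]]
    - [[0.4,-0.3,0],[0,0,0]]
    - [[0.65,-0.5,0],[0,0,0]]
    - [[0.9,-0.6,0],[0,0,0]]
    - [[1,-0.6,0],[0,0,0]]

```text
t: 15.62
ee_pos: [408.1, 417.0, 236.1]
orientation: [-2.502, -1.899, -0.001]
ft_force: [0.2, -0.5, 0.2]
width: 79.1
```

```bash
python3 st.py; python3 -c "
from h import *
T=np.array([617.92,-36.06,-0.275])
for c in ('scene','top'):
    d=ctrl.get_image(c);P=d['pixels']
    im=P[100:220,140:300] if c=='scene' else P[85:235,205:405]
    save(c+'7',cv2.resize(im,None,fx=5 if c=='scene' else 4,fy=5 if c=='scene' else 4,interpolation=cv2.INTER_CUBIC))
    for n in ('box_bl','box_br','box_fl','remote'):
        print(c,n,[(tray_of(r['location'],T).round(0),round(r['location'][2]),round(r['p'],2)) for r in ctrl.pinpoint(c,n)])
"
```

```text
t 15.62 tray xy [-325.  379.] z 236.1 toolx err 0.0027 tilt [ 0.  0. -1.]
F tray [ 0.3 -0.5] 0.2 w 79.08054210313423
scene box_bl [(array([-178.,  -47.]), 23, 0.85), (array([104., 155.]), 140, 0.83), (array([-293.,  317.]), 29, 0.69)]
scene box_br [(array([103.,   7.]), 140, 0.9), (array([-260.,  106.]), 28, 0.69), (array([-207., -191.]), 21, 0.56)]
scene box_fl [(array([-431.,  296.]), 31, 0.95), (array([  2., 153.]), 143, 0.81), (array([-279.,  -31.]), 26, 0.6)]
scene remote [(array([  -2., -127.]), 125, 0.66)]
top box_bl [(array([-177.,  -51.]), 20, 0.91), (array([-289.,  316.]), 28, 0.78), (array([102., 157.]), 136, 0.58)]
top box_br [(array([98.,  8.]), 142, 0.75), (array([-205., -193.]), 25, 0.64), (array([-263.,  102.]), 31, 0.62)]
top box_fl [(array([-429.,  298.]), 31, 0.89), (array([-279.,  -29.]), 20, 0.8), (array([ -0., 156.]), 141, 0.69)]
top remote [(array([   0., -127.]), 116, 0.7)]
```

View pics/top7.png

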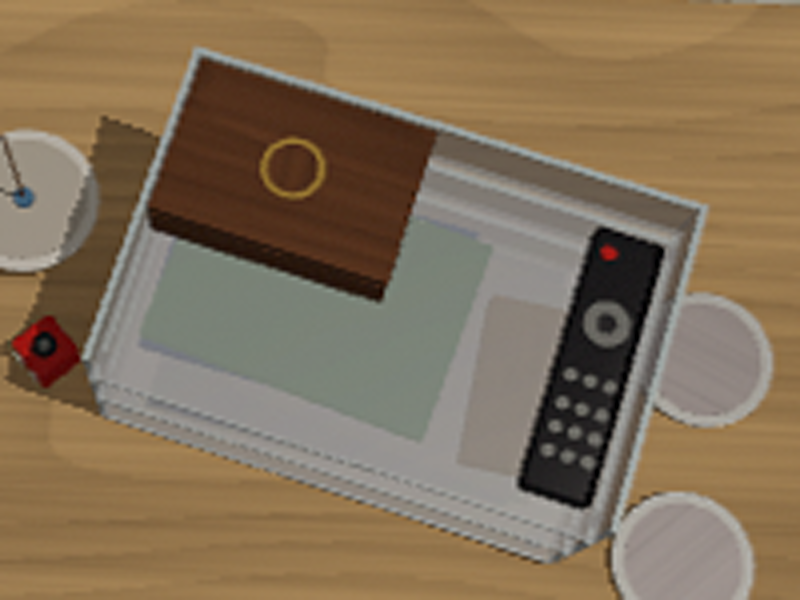

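View pics/scene7.png

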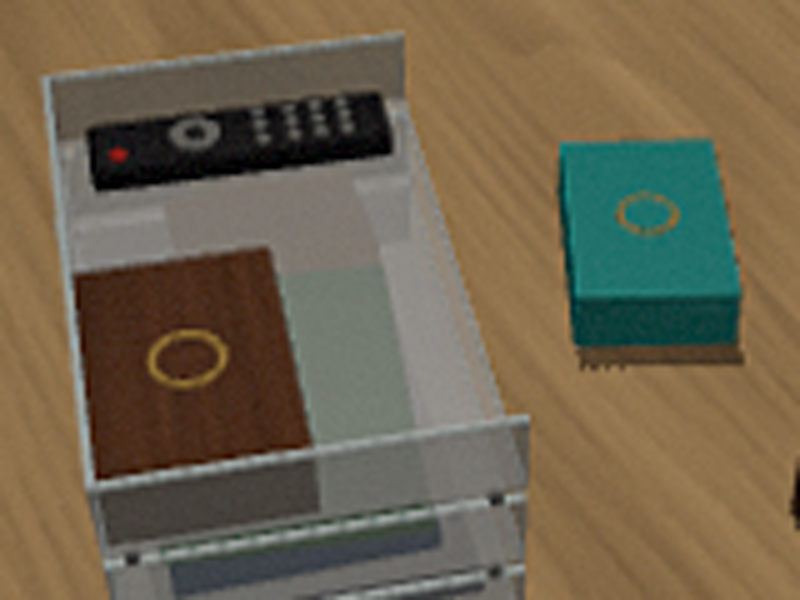

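The box sits flush in the corner (top crop: corner at (198,55), back right at (437,128), front left at (150,215)). The remote, cube, dish and coasters are at the same pixels as before.

```bash
python3 -c "
from h import *
print(ctrl.close_job())"
```

```text
the job is handed in; nothing more can be done
None
```

The small walnut incense box is in the back left corner of the top tray, flat and square. I handed the job in at about 16 s; no verdict is reported.

**What I did:** I pushed the box back with the open fingers square on its front face until it met the back wall (about 11 N). Next I pushed its right end left with shut fingers until it met the left wall (about 18 N). A second press from the front met the box at the same place (TCP x of -10.6 mm, -10.7 mm the first time). Then I withdrew the arm clear.

**Last checks:**
- **Pictures:** the scene and top views show the box flush along both walls. The remote, cube, dish and coasters sit where they were. I did not re-view the phone stand at the end, but the arm never went near it.
- **Trained networks:** they put the box's corner points within about 4 mm of the target, which is no finer than their own error. The scene view had box_bl about 4 mm too far back, while the top view had it 2 mm too far in both directions. The remote read within about 2 mm of its start.

No check failed. The flushness to 4 mm rests mainly on the wall contacts and the pictures.

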